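# Hang the slide rack on the dipper and shift it into drive

### The job

Get the slide dipper running: first hang the slide rack by its cross-bar in both side-opening hooks of the dipper, bringing the bar in from the front under the upper lips and letting it down into the throats, and let go of it. Then take the dipper's shift lever out of the left lane of its H-shaped gate, across the neutral slot into the right lane and all the way forward (away from you), and leave it there. Leave the tip box and the mouse where they are.

Things in the scene. Friction and masses are not known exactly. Their poses are not given: they have to be found in the camera images.
- dipper: Bench slide dipper, fixed: white gearbox housing 140 (x) x 160 (y) x 66 mm high with a steel H-gate on top; at its right (-y) a steel bracket with two hooks over an open glass dish (106 x 126 x 34 mm). Origin: housing centre on the bench; x points from its front to its back (away from the robot at yaw 0), y left, z up. A post at its back right corner (x 58..80, y -102..-72 mm) is 160 mm high.
- hook_seat (a point): Centre of the cross-bar when hung, midway between the hooks, 135 mm above the bench; axes as the dipper's. The hooks are 8 mm plates at y -35 and +35 mm (free gap 62 mm). From this point: throat x -12 to +12 mm, floor z -4 mm, back wall x +12 mm; front tip x -22 to -12 mm, its top z +10 mm; lip over the throat from x -14 mm backwards, z +32 to +40 mm (highest part).
- hook_mouth (a point): Centre of the hooks' 22 mm high mouth, open to the front (-x), where the bar goes in: 22 mm in front of and 21 mm above hook_seat, axes as the dipper's. The bar passes here going backwards, above the front tips and under the lips, until over hook_seat, then 21 mm straight down. The lips bar the way from above.
- gate_centre (a point): Centre of the H-gate (84 x 84 mm) on its top face, 76 mm above the bench; axes as the dipper's. Lanes along x at y +20 (left) and -20 mm (right), 15 mm wide, joined at x = 0 by a neutral slot along y, 17 mm wide; solid steel between the lanes elsewhere. The lever pivots about a point 64 mm straight below this point (12 mm above the bench, over the dipper's origin).
- knob (a point): Centre of the lever's black round knob, 34 mm across, 125 mm from the pivot up a 10 mm steel shaft. With c = lever_cross, f = lever_shift it lies from the pivot, along the dipper's axes, at x = 125 sin f, y = 125 sin c cos f, z = 125 cos c cos f mm: about 39 mm from the middle at the end of each travel, 125 to 137 mm above the bench.
- lever_cross (a joint): Sideways lean of the lever, rad: +0.32 in the left lane, 0 upright, -0.32 in the right lane (ends of its travel).
- lever_shift (a joint): Fore-and-aft lean of the lever, rad: +0.31 fully forward (away from the robot), 0 in the neutral slot, -0.31 fully back (ends of its travel). Starts anywhere along the left lane. No spring or detent: friction (about 1 N at the knob) holds the lever, both ways, where it is left.
- slide_rack: Loose steel rack of eight glass slides, 0.15 to 0.31 kg, standing upright: base 62 (x) x 92 (y) x 30 mm, a stem (5 x 24 mm) up the middle, a round 8 mm cross-bar along y, 104 mm long with 14 mm end discs (inner faces 98 mm apart), centre 85 mm above the underside, and a black upright grip above. Origin: centre of the underside. The same turned half round.
- rack_bar (a point): Centre of the rack's cross-bar, 85 mm above its underside; axes as the rack's.
- rack_grip (a point): Point to grip on the rack's black grip, 150 mm above its underside (65 mm above the bar). The grip is 10 mm thick (x), 26 mm wide (y), from 100 to 172 mm above the underside.
- tip_box: Bystander: purple and orange box of pipette tips, 118 x 89 x 38 mm; loose, to be left alone. Stands left or right of the dipper, the rack at the other side. Origin: centre of its underside.
- mouse: Bystander: black computer mouse 106 x 61 x 38 mm, loose, at the left; to be left alone. Origin: centre of its underside.

How it is judged (in metres and radians):
On the way:
1. the rack hangs in both hooks, released, while the lever is still in the left lane (x of rack_bar in the frame of hook_seat between -0.013 and 0.013 m and y of rack_bar in the frame of hook_seat between -0.025 and 0.025 m and z of rack_bar in the frame of hook_seat between -0.004 and 0.004 m and angle between slide_rack's own z axis and vertical below 0.15 rad and angle between the y axis of slide_rack and the y axis of dipper, either way round below 0.2 rad and contact force between the fingers and slide_rack below 0.1 N and value of joint lever_cross above 0.15 rad), for 0.2 s.
At the end, for the whole second after the job is handed in: Rack at rest with its bar in both throats (bar centre within 13 mm fore and aft, 25 mm sideways, 4 mm in height of hook_seat; within 0.2 rad of the hooks' y axis; rack within 0.15 rad of upright); lever in the right lane (lever_cross below -0.2) and forward (lever_shift above 0.24) (x of rack_bar in the frame of hook_seat between -0.013 and 0.013 m and y of rack_bar in the frame of hook_seat between -0.025 and 0.025 m and z of rack_bar in the frame of hook_seat between -0.004 and 0.004 m and angle between slide_rack's own z axis and vertical below 0.15 rad and angle between the y axis of slide_rack and the y axis of dipper, either way round below 0.2 rad and linear speed of slide_rack below 0.05 m/s and value of joint lever_cross below -0.2 rad and value of joint lever_shift above 0.24 rad); the robot touches nothing.
It fails at once if the tip box is moved by more than 25 mm (distance of tip_box from where it was at the start of the episode above 0.025 m).
It fails at once if the mouse is moved by more than 25 mm (distance of mouse from where it was at the start of the episode above 0.025 m).
It also fails if it takes over 58 s, if anything falls off the work surface, if the arm or the gripper's body presses on something with over 40 N, if the wrist force passes 120 N, or if a joint passes its speed limit or range.

### The arm

A 6-joint arm with a two-finger parallel gripper is mounted at the origin on a cart in front of the work surface, level with it; the furniture and walls round the work are solid. World frame = base frame: x ahead of the robot, y to its left, z up, the work surface at z = 0. Lengths are in m, angles in degrees, forces in N, time in s.
With the tool pointing down it reaches from about 0.3 to 0.85 m from the base axis. Payload 4.2 kg.
Tool frame: the origin (TCP) lies on the mounting face of the last link; the fingertips stand 191 mm ahead of it and the grasp point (between the pads) lies 172 mm ahead of it; z points along the fingers, y is the line along which they close (so a half turn about z gives the same grasp; the last joint's range is limited). The gripper opens to 91 mm and grips with 3 to 60 N. Pads are 32 mm wide; open, the fingers measure 118 mm over their backs; the gripper's body (76 mm by 178 mm) begins 60 mm behind the grasp point.
Start: joints at [-73.854, 18.312, 89.639, -0, 72.044, -1.146], TCP at [0.171, -0.549, 0.405] pointing down, gripper open.
Joint ranges: [-177.97, 177.97], [-48.28, 115.42], [12.27, 149.76], [-77.06, 257.06], [2.81, 150.46], [-146.56, 146.56]. Speed limits (degrees/s): [147.25, 147.25, 180, 180, 180, 180].

### API

Orientations are given as [roll, pitch, yaw] about the fixed x, y, z axes, in that order (R = Rz(yaw) Ry(pitch) Rx(roll)).
In Python, from plant import status, cams, bot gives the robot as it stands.
- The arm moves only by the tool step_arm, never from a script. Its argument "plan" is a list of rows, each a list of 2 entries, a list of its own where there are three numbers: the shift along the tool's x, y, z in mm, then the turn about the tool's z in degrees. A call has 1 to 12 rows; each row shifts and turns the commanded pose from where the row before left it, along the tool's axes as they then stand; what a row does not reach is not made up. A row lasts 1/8 s, in which the tool goes at most 62.5 mm and 10.7 degrees, less where a joint would pass 70% of its speed; a pose out of reach is approached as far as the arm can. A call is refused whole if a number of a shift passes 62.5 or a number of a turn 10.7, either way. A call with a gripper value outside its range is refused whole. "hand" is the closure in counts, from 0 (fully open) to 255 (shut), set as the call begins (left out, the last holds). The fingers move at their own pace and stop on an object; the grip force is fixed at half the most. Time passes only in rows, so rows that do not move let the fingers close. It gives the time, the measured TCP pose, the force, the opening and the grip force at its end, in the units of the state.
- status.get_obs(): the state, without advancing time (a new reading comes with each control period).
- cams.camera(name): name is "scene" or "top" or "wrist"; returns a dict with "pixels" (384x512x3 uint8, red, green, blue), "depth" (384x512 float32, m along the optical axis (not along the pixel's ray), 0 where there is no reading), "intrinsics" (3x3 intrinsics, pixels), "eye" and "rotation" of the camera in the world; the wrist camera has in their place "hand_eye" (4x4, takes a point from camera to tool coordinates, whose origin is the TCP and whose axes are the flange's). Camera axes: x right, y down, z forward; pixel columns grow to the right and rows downward; lengths in m; the calibration is good to about 2 mm. The wrist camera is an equidistant fisheye: a pixel r from the principal point sees the ray r / f radians off the axis. A picture is of the moment at which its call begins: read the wrist's pose just before it.
- bot.close_job(): hands the job in; it is judged then, once.
The state is a dict: "time": time; "joint_pos": joint angles; "joint_vel": joint speeds; "joint_torque": joint torques, N m; "ee_pos": TCP position; "orientation": TCP orientation; "contact_force": force on the tool from outside, world axes, zero at the start; "torque": the same for the moment, N m; "grip_width": finger opening in m; "grasp_force": force on a finger pad.
Only numpy, scipy, OpenCV 4.12 (cv2) and the standard library are available. Lean on these libraries where they do the work, as an engineer would, in place of code of your own. Each camera call takes 0.05 s, during which the arm holds its last target. There are 200 camera calls.

## Working session

There is one attempt and no reset: what is moved stays moved. The work goes in short steps, Python scripts to look and compute and a tool call to move; the robot and the scene stay as the last step left them, time stands still between calls to the robot, and variables do not carry over. Pictures are saved under pics/ and viewed, at most 10 in all, crops included, and the job is handed in when it is done.

Besides the shell and the picture viewer there is one more tool, called after ">>>" as name([rows], argument=value, ...), one row to a line, values as JSON. step_arm: Moves the arm, as the interface text tells. Its arguments: {"type":"object","properties":{"plan":{"type":"array","items":{"type":"array"}},"hand":{"type":"number"}},"required":["plan"]}

```bash
mkdir -p pics; ls
cat > h.py <<'E'
import numpy as np,cv2
from plant import status,cams,bot
def cloud(c):
    h,w=c['depth'].shape;K=c['intrinsics'];u,v=np.meshgrid(np.arange(w),np.arange(h));d=c['depth']
    p=np.stack([(u-K[0,2])/K[0,0]*d,(v-K[1,2])/K[1,1]*d,d],-1)
    return p@np.array(c['rotation']).T+np.array(c['eye'])
def save(n,img): cv2.imwrite('pics/'+n,img[:,:,::-1])
E
python3 - <<'E'
from h import *
o=status.get_obs();print(o)
for n in('scene','top'):
    c=cams.camera(n);np.savez(n+'.npz',**c);save(n+'0.png',c['pixels']);print(n,c['eye'],c['rotation'],c['intrinsics'])
E
```

```text
pics
{'time': 0.0, 'joint_pos': array([-7.38531233e+01,  1.83528865e+01,  8.97074395e+01, -3.72286433e-03,
        7.20444442e+01, -1.14551726e+00]), 'joint_vel': array([ 0.01085581,  0.07673454,  0.03058886,  0.12134019, -0.11701944,
        0.02538492]), 'joint_torque': array([ 2.91189848e-03, -4.12460375e+01, -2.31972241e+01,  7.30384723e-02,
        4.57093993e-02, -1.54062764e-04]), 'ee_pos': array([ 0.17086679, -0.54884949,  0.40390049]), 'orientation': array([-1.79895180e+02,  1.44419909e-03,  1.72935462e+01]), 'contact_force': array([-0.24957507, -0.64056737,  0.13362571]), 'torque': array([ 0.04141264, -0.03481625, -0.02079746]), 'grasp_force': 0.0, 'grip_width': 0.09072212380054687}
scene [-0.6440412   0.42256123  0.84092684] [-1.19655845e+02  6.77184938e-02 -1.08499744e+02] [[464.14055463   0.         257.11871801]
 [  0.         464.14055463 186.18348016]
 [  0.           0.           1.        ]]
top [0.3646794  0.0522989  1.50896327] [-172.83493184   -0.26964126  -89.79304179] [[436.25986129   0.         255.7890755 ]
 [  0.         436.25986129 187.61022319]
 [  0.           0.           1.        ]]
```

```bash
sed -i "s/np.array(c\['rotation'\]).T/R.from_euler('xyz',c['rotation'],degrees=True).as_matrix().T/; 1a from scipy.spatial.transform import Rotation as R" h.py
cat > /dev/null; python3 -c "
import cv2,numpy as np
a=cv2.imread('pics/top0.png');b=cv2.imread('pics/scene0.png')
cv2.imwrite('pics/t1.png',cv2.resize(a,(800,600)));cv2.imwrite('pics/s1.png',cv2.resize(b,(800,600)))"
```

```text
(no output)
```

View pics/t1.png

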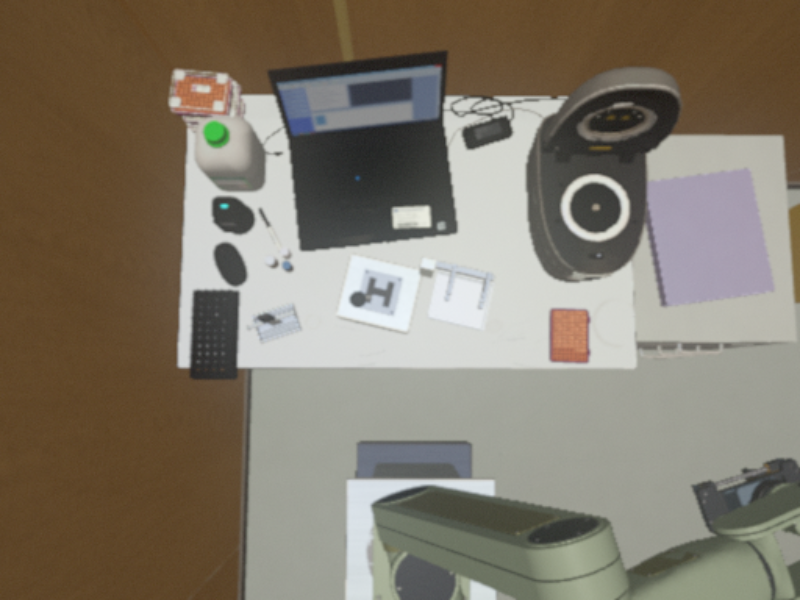

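View pics/s1.png

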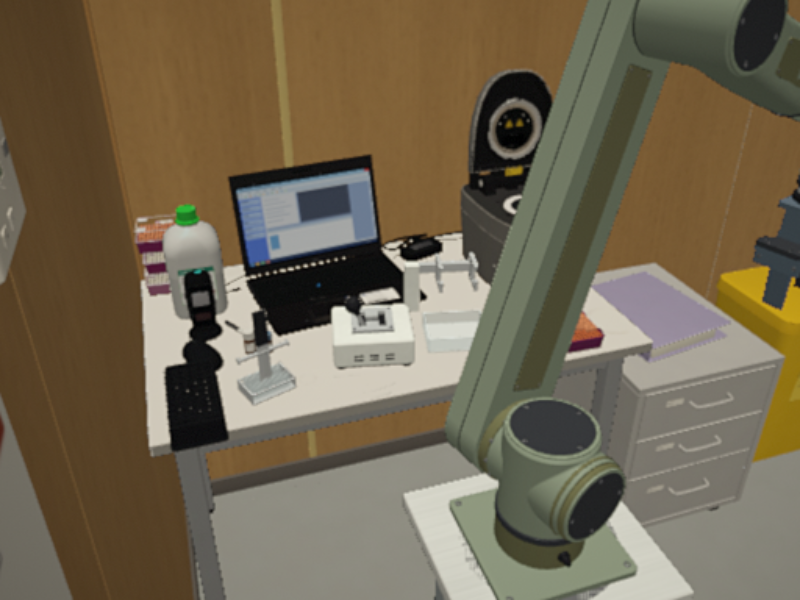

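Run:
```python
from h import *
for n in('top','scene'):
    c=dict(np.load(n+'.npz'));P=cloud(c);img=c['pixels'].astype(int)
    x,y,z=P[...,0],P[...,1],P[...,2]
    print(n,'table z',np.median(z[(x>.3)&(x<.45)&(abs(y)<.2)&(abs(z)<.02)]))
    val=c['depth']>0; g=img.max(2)
    def rect(m,t):
        m=m&val
        q=P[m]
        if len(q)<5: print(t,len(q));return
        r=cv2.minAreaRect(q[:,:2].astype(np.float32)); print(t,len(q),'mean',q.mean(0).round(4),'med z',np.median(q[:,2]).round(4),'rect',np.round(r[0],4),np.round(r[1],4),round(r[2],1))
    reg=(x>.3)&(x<.65)
    H=reg&(y>-.06)&(y<.16)
    rect(H&(z>.055)&(z<.071),'housing top'); rect(H&(z>.072)&(z<.085),'gate'); rect(H&(z>.1)&(g<90),'knob')
    rect((x>.4)&(x<.7)&(y>-.25)&(y<0.05)&(z>.145)&(z<.17),'post');rect((x>.4)&(x<.7)&(y>-.25)&(y<.05)&(z>.166)&(z<.19),'lips')
    Rk=(x>.3)&(x<.56)&(y>.16)&(y<.36)
    rect(Rk&(z>.1)&(z<.25)&(g<90),'grip');rect(Rk&(z>.163)&(z<.18)&(g<90),'griptop');rect(Rk&(z>.077)&(z<.095)&(g>90),'bar');rect(Rk&(z>.012)&(z<.04)&(g>90),'base')
    rect((x>.3)&(x<.65)&(y>-.3)&(y<0)&(z>.025)&(z<.042),'dish')
```

```text
top table z -5.533698578830126e-05
housing top 1276 mean [0.5482 0.0824 0.0656] med z 0.0659 rect [0.5463 0.0818] [0.1783 0.1404] 77.0
gate 418 mean [0.5493 0.0856 0.0764] med z 0.0761 rect [0.543  0.0777] [0.1772 0.1241] 78.9
knob 0
post 295 mean [ 0.5943 -0.0899  0.1573] med z 0.1575 rect [ 0.589  -0.1347] [0.1341 0.2608] 21.7
lips 175 mean [ 0.5946 -0.145   0.1773] med z 0.1759 rect [ 0.5964 -0.1562] [0.0941 0.2537] 32.0
grip 23 mean [0.4843 0.3129 0.1516] med z 0.1604 rect [0.4843 0.3136] [0.0038 0.0172] 14.7
griptop 9 mean [0.4849 0.3138 0.1701] med z 0.1702 rect [0.4843 0.3136] [0.0035 0.0172] 13.3
bar 57 mean [0.4899 0.3085 0.0879] med z 0.0881 rect [0.4892 0.3137] [0.0108 0.0943] 17.8
base 231 mean [0.4836 0.3099 0.0239] med z 0.0238 rect [0.5003 0.2667] [0.0654 0.196 ] 14.6
dish 394 mean [ 0.5017 -0.2008  0.0333] med z 0.0331 rect [ 0.555  -0.1856] [0.3114 0.2173] 70.3
scene table z -0.0019874665658232704
housing top 906 mean [0.5281 0.0827 0.0643] med z 0.0646 rect [0.5415 0.0767] [0.1809 0.1449] 77.3
gate 312 mean [0.5445 0.0769 0.0754] med z 0.075 rect [0.5476 0.0575] [0.1402 0.1129] 75.0
knob 92 mean [0.5156 0.1334 0.1327] med z 0.1343 rect [0.5173 0.1325] [0.031  0.0223] 79.5
post 322 mean [ 0.5963 -0.1041  0.1549] med z 0.1552 rect [ 0.5863 -0.1373] [0.137  0.2674] 22.2
lips 153 mean [ 0.6153 -0.1757  0.1758] med z 0.1741 rect [ 0.6044 -0.1491] [0.0948 0.2563] 42.6
grip 186 mean [0.4809 0.3158 0.1383] med z 0.1385 rect [0.4805 0.3149] [0.0139 0.0255] 4.1
griptop 28 mean [0.4816 0.3156 0.1686] med z 0.1686 rect [0.4813 0.3154] [0.008 0.024] 19.6
bar 115 mean [0.4839 0.3117 0.0859] med z 0.0863 rect [0.4831 0.3117] [0.0113 0.0999] 17.2
base 477 mean [0.4785 0.299  0.0248] med z 0.0254 rect [0.4959 0.2637] [0.0666 0.198 ] 14.6
dish 208 mean [ 0.5325 -0.0895  0.0299] med z 0.0298 rect [ 0.5045 -0.1711] [0.3096 0.1232] 69.3
```

Run:
```python
import cv2,numpy as np
a=cv2.imread('pics/top0.png')[150:225,145:335];b=cv2.imread('pics/scene0.png')[165:265,140:320]
cv2.imwrite('pics/c1.png',np.vstack([cv2.resize(a,(760,300),interpolation=2),cv2.resize(b,(540,300),interpolation=2)] if 0 else [cv2.resize(a,(760,300),interpolation=2),np.pad(cv2.resize(b,(540,300),interpolation=2),((0,0),(0,220),(0,0)))]))
```

```text
(no output)
```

View pics/c1.png

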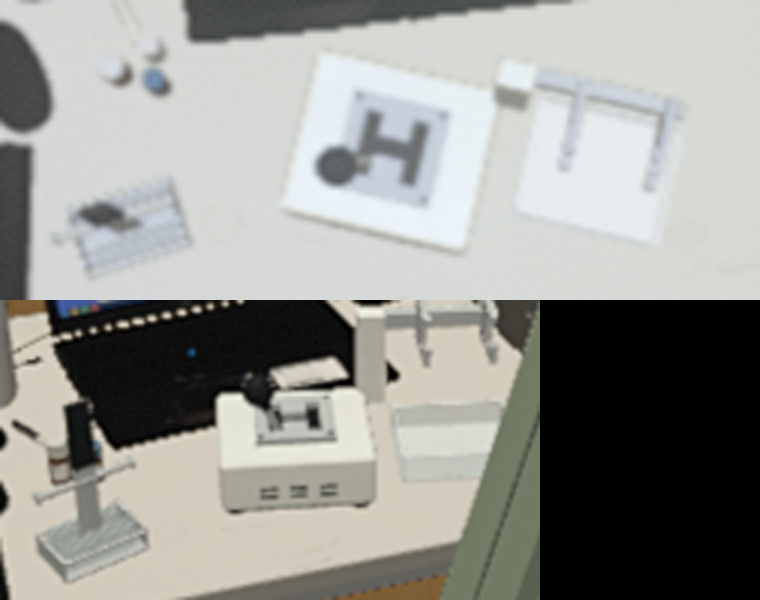

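```bash
cat >> h.py <<'E'
def plan(tgt,n,start=None):
    """rows from start (x,y,z mm,yaw) to tgt with tool down, n rows, whole mm"""
    if start is None:
        o=status.get_obs();start=[*(o['ee_pos']*1000),o['orientation'][2]]
    p=np.array(start,float);t=np.array(tgt,float);rows=[]
    for k in range(n):
        q=(t-p)/(n-k);a=np.radians(p[3]);s,c=np.sin(a),np.cos(a)
        r=np.round([c*q[0]+s*q[1],s*q[0]-c*q[1],-q[2]]);w=round(-q[3],1)
        rows.append([[int(v) for v in r],w])
        p+=[c*r[0]+s*r[1],s*r[0]-c*r[1],-r[2],-w]
    print(str(rows).replace(' ',''),p.round(1));return p
E
python3 -c "
from h import *
plan([400,-40,405,77.5],12)"
```

```text
[[[31,-35,0],np.float64(-5.0)],[[34,-32,0],np.float64(-5.0)],[[36,-29,0],np.float64(-5.0)],[[39,-26,0],np.float64(-5.0)],[[41,-22,0],np.float64(-5.0)],[[43,-18,0],np.float64(-5.0)],[[44,-15,0],np.float64(-5.0)],[[45,-11,0],np.float64(-5.0)],[[46,-7,0],np.float64(-5.1)],[[46,-3,0],np.float64(-5.0)],[[46,2,0],np.float64(-5.1)],[[47,5,-1],np.float64(-5.0)]] [399.9 -39.6 405.   77.5]
```

>>> step_arm([
  [[31,-35,0],-5],
  [[34,-32,0],-5],
  [[36,-29,0],-5],
  [[39,-26,0],-5],
  [[41,-22,0],-5],
  [[43,-18,0],-5],
  [[44,-15,0],-5],
  [[45,-11,0],-5],
  [[46,-7,0],-5],
  [[46,-3,0],-5],
  [[46,2,0],-5],
  [[47,5,0],-5],
], hand=0)

```text
time: 1.6
ee_pos: [0.4005, -0.0383, 0.4046]
orientation: [180.0, 0.0, 77.5]
contact_force: [0.7, -0.1, 0.6]
grip_width: 0.0911
grasp_force: 0.0
```

```bash
sed -i 's/round(-q\[3\],1)/float(round(-q[3],1))/' h.py
python3 - <<'E'
from h import *
o=status.get_obs();c=cams.camera('wrist');save('w1.png',cv2.resize(c['pixels'],(800,600)));np.savez('w1.npz',o=np.r_[o['ee_pos'],o['orientation']],**c)
print(o['time'],o['ee_pos'],o['orientation'],c['hand_eye'],c['intrinsics'])
plan([484,314,405,106],9)
E
```

```text
1.6 [ 0.40046679 -0.03834085  0.40459934] [1.79997063e+02 1.48085913e-02 7.74575718e+01] [[ 3.50088388e-04 -9.62269775e-01 -2.72096964e-01  7.83577411e-02]
 [ 9.99999349e-01  4.14232665e-05  1.14013695e-03 -1.00840495e-03]
 [-1.08584818e-03 -2.72097186e-01  9.62269163e-01  1.98909712e-02]
 [ 0.00000000e+00  0.00000000e+00  0.00000000e+00  1.00000000e+00]] [[297.31863964   0.         256.61571224]
 [  0.         297.31863964 189.98603369]
 [  0.           0.           1.        ]]
[[[40,1,0],-3.1],[[40,3,0],-3.1],[[39,5,0],-3.2],[[39,7,0],-3.1],[[39,9,0],-3.2],[[38,11,0],-3.1],[[38,14,0],-3.2],[[37,15,0],-3.1],[[35,18,0],-3.2]] [484.5 313.9 404.7 106. ]
```

View pics/w1.png

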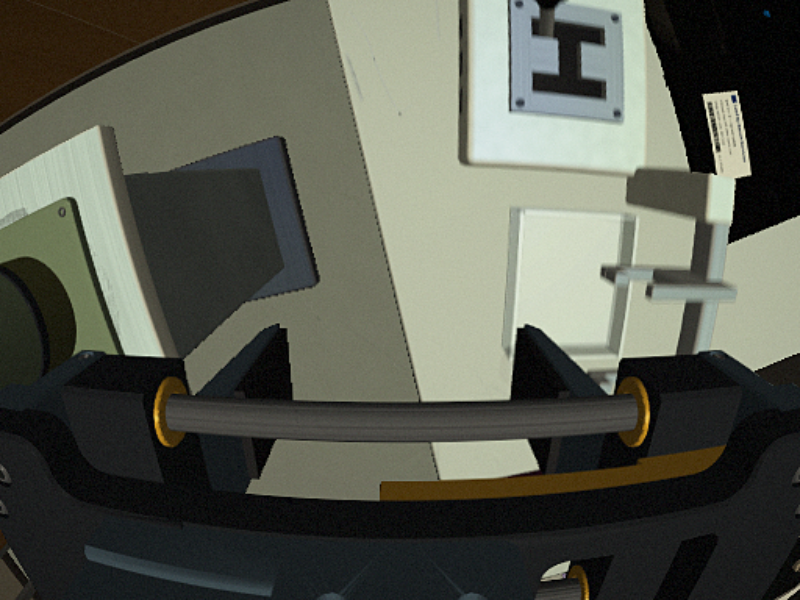

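>>> step_arm([
  [[-50,-10,0],0],
  [[-50,-10,0],0],
  [[-50,-10,0],0],
  [[0,0,0],0],
])

```text
time: 2.15
ee_pos: [0.3366, -0.1817, 0.4045]
orientation: [-180.0, 0.0, 76.9]
contact_force: [0.0, 1.1, 0.2]
grip_width: 0.0915
grasp_force: 0.0
```

```bash
cat >> h.py <<'E'
def ray(c,o,uv):
    """wrist: origin and unit direction(s) in the world for pixels (512 scale)"""
    K=c['intrinsics'];d=(np.atleast_2d(uv)-[K[0,2],K[1,2]])/K[0,0];r=np.linalg.norm(d,axis=1,keepdims=True)
    v=np.c_[d/np.maximum(r,1e-9)*np.sin(r),np.cos(r)];T=np.eye(4);T[:3,:3]=R.from_euler('xyz',o[3:],degrees=True).as_matrix();T[:3,3]=o[:3]
    T=T@c['hand_eye'];return T[:3,3],v@T[:3,:3].T
def onz(c,o,uv,z):
    e,v=ray(c,o,uv);return e+v*((z-e[2])/v[:,2:])
def wcloud(c,o):
    h,w=c['depth'].shape;u,v=np.meshgrid(np.arange(w),np.arange(h));K=c['intrinsics']
    e,d=ray(c,o,np.c_[u.ravel(),v.ravel()]);r=np.hypot((u-K[0,2]),(v-K[1,2]))/K[0,0]
    t=c['depth'].ravel()/np.cos(r.ravel());return (e+d*t[:,None]).reshape(h,w,3)
def snap(n):
    o=status.get_obs();o=np.r_[o['ee_pos'],o['orientation']];c=cams.camera('wrist');save(n+'.png',cv2.resize(c['pixels'],(800,600)));np.savez(n+'.npz',o=o,**c);return c,o
E
python3 - <<'E'
from h import *
c=dict(np.load('w1.npz'));o=c['o']
h=onz(c,o,np.array([[522,103],[614,113],[615,17],[516,4]])*.64,.076);print(h.round(4),h.mean(0))
h=onz(c,o,np.array([[466,162],[644,172]])*.64,.066);print('housing right edge',h.round(4))
c,o=snap('w2');print(o,status.get_obs()['time'])
plan([484,314,405,106],12)
P=wcloud(c,o);x,y,z=np.moveaxis(P,-1,0);B=(x>.45)&(x<.68)&(y>-.2)&(y<.04)&(c['depth']>0)
for a,b in((.154,.166),(.168,.182),(.138,.150)):
    m=B&(z>a)&(z<b);n,l,s,ct=cv2.connectedComponentsWithStats(m.astype(np.uint8))
    for i in range(1,n):
        if s[i,4]>25:
            q=P[l==i];r=cv2.minAreaRect(q[:,:2].astype(np.float32));print(a,b,len(q),q.mean(0).round(4),np.round(r[0],4),np.round(r[1],4),round(r[2],1))
E
```

```text
[[0.5058 0.0666 0.076 ]
 [0.5725 0.0512 0.076 ]
 [0.5914 0.122  0.076 ]
 [0.5186 0.1372 0.076 ]] [0.54708771 0.09424004 0.076     ]
housing right edge [[0.4612 0.0338 0.066 ]
 [0.5949 0.0053 0.066 ]]
[ 3.36598273e-01 -1.81729711e-01  4.04523158e-01 -1.79961636e+02
  2.68903457e-02  7.69430719e+01] 2.2
[[[43,3,0],-2.4],[[43,4,0],-2.4],[[42,6,0],-2.4],[[42,8,0],-2.4],[[42,10,0],-2.4],[[41,12,0],-2.4],[[41,13,0],-2.4],[[40,15,0],-2.4],[[40,17,0],-2.4],[[39,18,0],-2.4],[[38,20,0],-2.5],[[38,22,0],-2.4]] [484.3 314.4 404.5 106. ]
0.154 0.166 174 [ 0.5886 -0.0403  0.1578] [ 0.5892 -0.0396] [0.02   0.0159] 69.5
0.154 0.166 816 [ 0.5746 -0.0872  0.1581] [ 0.5768 -0.0856] [0.0343 0.0736] 9.5
0.154 0.166 132 [ 0.5612 -0.1329  0.158 ] [ 0.5557 -0.1324] [0.0082 0.038 ] 74.6
0.168 0.182 545 [ 0.5568 -0.0547  0.1741] [ 0.5604 -0.0546] [0.0086 0.0641] 76.8
0.168 0.182 526 [ 0.5407 -0.1217  0.1747] [ 0.5443 -0.1223] [0.0088 0.0629] 76.8
0.138 0.15 76 [ 0.5847 -0.0352  0.1448] [ 0.5847 -0.035 ] [0.0146 0.0034] 71.9
0.138 0.15 104 [ 0.526  -0.0473  0.1438] [ 0.5273 -0.0473] [0.0079 0.011 ] 74.2
0.138 0.15 517 [ 0.5695 -0.0822  0.1444] [ 0.5705 -0.0827] [0.0235 0.0687] 9.6
0.138 0.15 110 [ 0.5099 -0.1147  0.1437] [ 0.5105 -0.1148] [0.0082 0.0101] 77.1
0.138 0.15 110 [ 0.5547 -0.131   0.144 ] [ 0.555  -0.1305] [0.0067 0.0358] 61.2
```

View pics/w2.png

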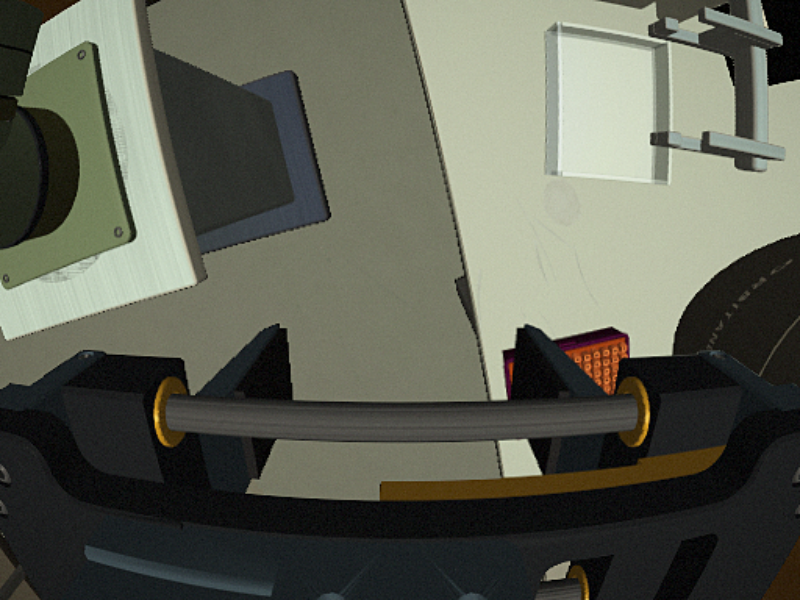

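Run:
```python
from h import *
plan([460,190,405,104.6],9)
```

```text
[[[43,4,0],-3.1],[[43,6,0],-3.1],[[42,9,0],-3.0],[[42,11,0],-3.1],[[41,13,0],-3.0],[[41,15,0],-3.1],[[40,18,0],-3.0],[[39,20,0],-3.1],[[37,21,0],-3.0]] [459.7 189.6 404.5 104.6]
```

>>> step_arm([
  [[43,4,0],-3],
  [[43,6,0],-3],
  [[42,9,0],-3],
  [[42,11,0],-3],
  [[41,13,0],-3],
  [[41,15,0],-3],
  [[40,18,0],-3],
  [[39,20,0],-3],
  [[37,21,0],-3.5],
  [[0,0,0],0],
])

```text
time: 3.45
ee_pos: [0.4606, 0.194, 0.4041]
orientation: [-180.0, -0.0, 105.1]
contact_force: [0.4, -1.1, -0.0]
grip_width: 0.0913
grasp_force: 0.0
```

Run:
```python
from h import *
c,o=snap('w3');print(o,status.get_obs()['time'])
P=wcloud(c,o);x,y,z=np.moveaxis(P,-1,0);g=c['pixels'].max(2);B=(x>.38)&(x<.58)&(y>.2)&(y<.42)&(c['depth']>0)
for t,m in(('gtop',(z>.164)&(z<.18)),('gripside',(z>.11)&(z<.16)),('bar',(z>.079)&(z<.095)),('base',(z>.015)&(z<.036))):
    n,l,s,ct=cv2.connectedComponentsWithStats((m&B).astype(np.uint8))
    for i in range(1,n):
        if s[i,4]>25:
            q=P[l==i];r=cv2.minAreaRect(q[:,:2].astype(np.float32));print(t,len(q),q.mean(0).round(4),'g',np.median(g[l==i]),np.round(r[0],4),np.round(r[1],4),round(r[2],1))
```

```text
[ 4.60566775e-01  1.94034665e-01  4.04111058e-01 -1.79967496e+02
 -4.55080243e-02  1.05093921e+02] 3.5
gtop 496 [0.4845 0.3183 0.1709] g 20.0 [0.4849 0.319 ] [0.0104 0.0263] 20.3
gripside 402 [0.4818 0.3158 0.1376] g 8.0 [0.482  0.3165] [0.0068 0.0257] 34.1
bar 700 [0.4848 0.3186 0.0884] g 158.0 [0.4857 0.3193] [0.0138 0.1037] 19.3
base 693 [0.4867 0.408  0.0252] g 5.0 [0.483 0.408] [0.0041 0.1438] 89.8
base 173 [0.575  0.409  0.0209] g 8.0 [0.5738 0.4067] [0.0121 0.0263] 1.3
base 434 [0.4644 0.3164 0.024 ] g 164.5 [0.4736 0.3152] [0.0381 0.092 ] 18.2
base 50 [0.4948 0.3681 0.0241] g 170.0 [0.4944 0.3668] [0.0127 0.0071] 17.8
base 483 [0.4733 0.3147 0.0258] g 173.0 [0.4732 0.3149] [0.0121 0.076 ] 18.9
base 32 [0.493  0.3584 0.0263] g 143.5 [0.4937 0.3574] [0.0065 0.0089] 19.0
base 143 [0.4637 0.3111 0.0262] g 185.0 [0.4638 0.3115] [0.002  0.0763] 19.3
base 46 [0.4837 0.3173 0.0269] g 54.5 [0.4833 0.318 ] [0.0013 0.023 ] 23.0
base 162 [0.5124 0.3041 0.0251] g 122.0 [0.5118 0.3046] [0.0066 0.0311] 18.8
base 107 [0.5213 0.3008 0.0245] g 176.0 [0.5173 0.3031] [0.0131 0.0396] 18.3
```

View pics/w3.png

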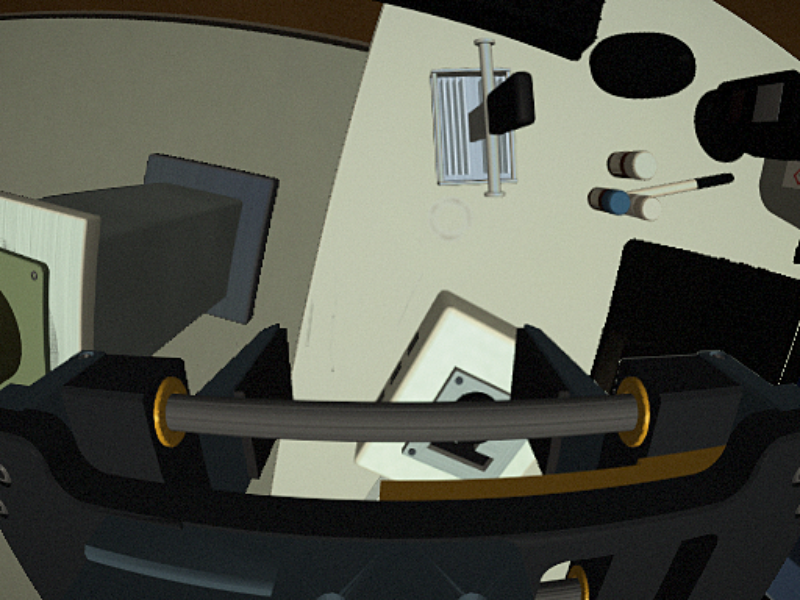

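Run:
```python
from h import *
p=plan([485,319.3,404,109.3],4);plan([485,319.3,321,109.3],3,p)
```

```text
[[[29,14,0],-1.1],[[29,15,0],-1.1],[[28,15,0],-1.1],[[28,16,0],-1.0]] [484.9 319.  404.1 109.3]
[[[0,0,28],-0.0],[[0,0,28],-0.0],[[0,0,27],-0.0]] [484.9 319.  321.1 109.3]
```

>>> step_arm([
  [[29,14,0],-1],
  [[29,15,0],-1],
  [[28,15,0],-1],
  [[28,16,0],-1.2],
  [[0,0,28],0],
  [[0,0,28],0],
  [[0,0,27],0],
  [[0,0,0],0],
])

```text
time: 4.5
ee_pos: [0.4852, 0.316, 0.3198]
orientation: [-179.7, 0.1, 109.0]
contact_force: [-0.2, 0.5, -0.1]
grip_width: 0.091
grasp_force: 0.0
```

>>> step_arm([
  [[0,0,0],0],
  [[0,0,0],0],
  [[0,0,0],0],
  [[0,0,0],0],
  [[0,0,0],0],
  [[0,0,0],0],
  [[0,0,0],0],
], hand=255)

```text
time: 5.38
ee_pos: [0.4862, 0.3168, 0.3216]
orientation: [-180.0, 0.0, 109.0]
contact_force: [-0.1, -0.3, 0.9]
grip_width: 0.0239
grasp_force: 0.0
```

>>> step_arm([
  [[0,0,0],0],
  [[0,0,0],0],
  [[0,0,0],0],
  [[0,0,0],0],
])

```text
time: 5.88
ee_pos: [0.4862, 0.3168, 0.3217]
orientation: [-180.0, 0.0, 109.0]
contact_force: [-0.1, 0.6, -0.9]
grip_width: 0.0097
grasp_force: 30.0
```

Run:
```python
from h import *
p=plan([486,317,398,109],3);p=plan([370,150,398,93],5,p);p=plan([370,-40,398,77],4,p);plan([457,-66,398,76.8],3,p)
```

```text
[[[0,0,-25],-0.0],[[0,0,-26],-0.0],[[0,0,-25],-0.0]] [486.2 316.8 397.7 109. ]
[[[-24,-33,0],3.2],[[-26,-31,0],3.2],[[-27,-30,0],3.2],[[-29,-29,0],3.2],[[-31,-26,0],3.2]] [370.3 150.  397.7  93. ]
[[[-47,-3,0],4.0],[[-48,1,0],4.0],[[-47,4,0],4.0],[[-47,8,0],4.0]] [370.4 -39.9 397.7  77. ]
[[[-2,30,0],0.1],[[-2,30,0],0.0],[[-2,30,0],0.1]] [456.7 -66.1 397.7  76.8]
```

>>> step_arm([
  [[0,0,-25],0],
  [[0,0,-26],0],
  [[0,0,-25],0],
  [[-24,-33,0],3.2],
  [[-26,-31,0],3.2],
  [[-27,-30,0],3.2],
  [[-29,-29,0],3.2],
  [[-31,-26,0],3.2],
  [[-47,-3,0],4],
  [[-48,1,0],4],
  [[-47,4,0],4],
  [[-47,8,0],4],
])

```text
time: 7.38
ee_pos: [0.3697, -0.0413, 0.3975]
orientation: [-180.0, 0.0, 76.9]
contact_force: [-0.2, -0.2, -3.3]
grip_width: 0.0099
grasp_force: 30.0
```

>>> step_arm([
  [[0,25,0],0.2],
  [[0,25,0],0],
  [[-2,20,0],0],
  [[-2,10,0],0],
  [[0,0,0],0],
])

```text
time: 8.0
ee_pos: [0.4475, -0.062, 0.3974]
orientation: [-179.9, 0.0, 76.8]
contact_force: [0.1, 0.1, -3.0]
grip_width: 0.0098
grasp_force: 30.0
```

Run:
```python
from h import *
c,o=snap('w4');s=status.get_obs();print(o,s['time'],s['grip_width'],s['grasp_force'])
P=wcloud(c,o);x,y,z=np.moveaxis(P,-1,0);B=(x>.38)&(x<.68)&(y>-.2)&(y<.04)&(c['depth']>0)
for a,b in((.138,.151),(.151,.168),(.168,.182)):
    m=B&(z>a)&(z<b);n,l,s,ct=cv2.connectedComponentsWithStats(m.astype(np.uint8))
    for i in range(1,n):
        if s[i,4]>25:
            q=P[l==i];r=cv2.minAreaRect(q[:,:2].astype(np.float32));print(a,b,len(q),q.mean(0).round(4),ct[i].round()/.64,np.round(r[0],4),np.round(r[1],4),round(r[2],1))
```

```text
[ 4.47503716e-01 -6.19970254e-02  3.97399599e-01 -1.79930046e+02
  9.91788963e-03  7.67959527e+01] 8.05 0.01000674999970619 29.999642372131348
0.138 0.151 587 [ 0.5805 -0.0274  0.1447] [626.5625 204.6875] [ 0.5814 -0.0278] [0.0718 0.0246] 62.4
0.138 0.151 128 [ 0.5267 -0.0458  0.1442] [542.1875 257.8125] [ 0.527  -0.0463] [0.0081 0.01  ] 71.8
0.138 0.151 536 [ 0.5638 -0.1034  0.1451] [614.0625 340.625 ] [ 0.5658 -0.1024] [0.0673 0.0226] 53.8
0.151 0.168 1774 [ 0.5885 -0.0234  0.1585] [650.    196.875] [ 0.5821 -0.024 ] [0.0677 0.0384] 76.2
0.151 0.168 603 [ 0.4541 -0.0289  0.1636] [401.5625 264.0625] [ 0.4539 -0.0319] [0.044 0.014] 78.2
0.151 0.168 1290 [ 0.5707 -0.101   0.1579] [634.375 340.625] [ 0.5647 -0.0965] [0.0646 0.0384] 77.0
0.168 0.182 792 [ 0.5584 -0.053   0.1747] [620.3125 270.3125] [ 0.5606 -0.0538] [0.0079 0.0628] 76.6
0.168 0.182 37 [ 0.4493 -0.0484  0.1763] [400.     314.0625] [ 0.4491 -0.0484] [0.0018 0.0085] 82.1
0.168 0.182 199 [ 0.5482 -0.1192  0.1713] [609.375 390.625] [ 0.5489 -0.1193] [0.0021 0.0536] 77.1
```

View pics/w4.png

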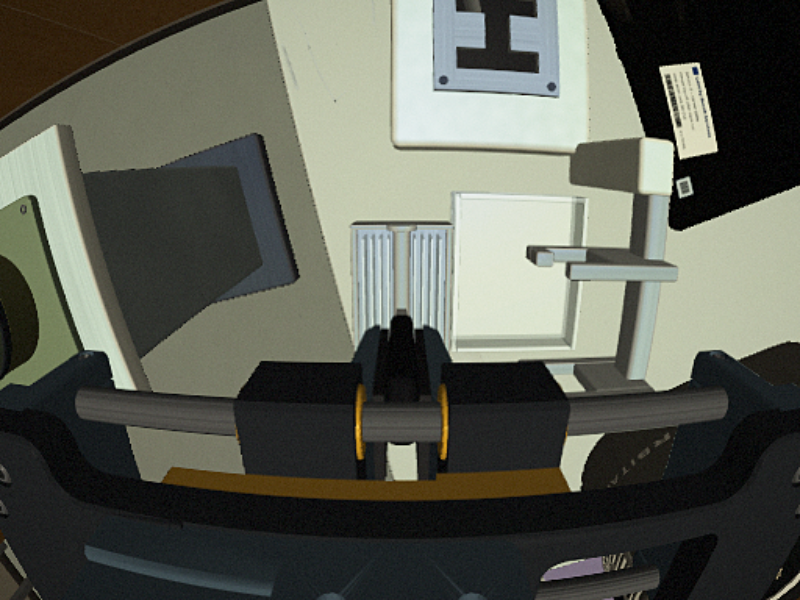

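>>> step_arm([
  [[-1,0,5],0],
  [[-1,15,0],0],
  [[0,20,0],0],
  [[0,20,0],0],
  [[0,20,0],0],
  [[0,15,0],0],
  [[0,0,0],0],
  [[0,0,0],0],
])

```text
time: 9.05
ee_pos: [0.5341, -0.0844, 0.3925]
orientation: [-179.9, 0.0, 76.8]
contact_force: [0.7, -0.0, -2.7]
grip_width: 0.0098
grasp_force: 30.0
```

>>> step_arm([
  [[0,0,8],0],
  [[0,0,7],0],
  [[0,0,5],0],
  [[0,0,0],0],
  [[0,0,0],0],
])

```text
time: 9.68
ee_pos: [0.5345, -0.0845, 0.3727]
orientation: [180.0, 0.0, 76.8]
contact_force: [0.6, -0.1, -3.1]
grip_width: 0.0099
grasp_force: 30.0
```

>>> step_arm([
  [[0,0,1],0],
  [[0,0,0],0],
  [[0,0,0],0],
])

```text
time: 10.05
ee_pos: [0.5345, -0.0845, 0.3722]
orientation: [180.0, 0.0, 76.8]
contact_force: [-0.3, -0.9, 1.6]
grip_width: 0.0101
grasp_force: 30.0
```

>>> step_arm([
  [[0,0,0],0],
  [[0,0,0],0],
  [[0,0,0],0],
  [[0,0,0],0],
  [[0,0,0],0],
  [[0,0,0],0],
], hand=140)

```text
time: 10.8
ee_pos: [0.5345, -0.0845, 0.3717]
orientation: [180.0, 0.0, 76.8]
contact_force: [0.7, 0.3, 0.6]
grip_width: 0.0409
grasp_force: 0.0
```

>>> step_arm([
  [[0,0,0],0],
  [[0,0,-20],0],
  [[0,0,-40],0],
  [[0,0,-40],0],
  [[20,-20,0],0],
  [[40,-40,0],0],
  [[0,-40,0],0],
  [[0,0,0],0],
], hand=140)

```text
time: 11.8
ee_pos: [0.4487, -0.0024, 0.4722]
orientation: [180.0, 0.0, 76.9]
contact_force: [-0.0, 0.1, -0.4]
grip_width: 0.0412
grasp_force: 0.0
```

Run:
```python
from h import *
c,o=snap('w5');s=status.get_obs();print(o,s['time'],s['grip_width'])
d=lambda q:((q[:2]-[.535,-.0847])@np.array([[.9736,.2284],[-.2284,.9736]])).round(4)
t=cams.camera('top');np.savez('t2.npz',**t)
for nm,C,P in(('w',c,wcloud(c,o)),('t',t,cloud(t))):
    x,y,z=np.moveaxis(P,-1,0);B=(C['depth']>0)&(C['pixels'].max(2)<95);g=C['pixels'].max(2)
    # grip
    m=B&(np.hypot(x-.535,y+.085)<.05)&(z>.15)&(z<.24)&(g<95)
    if m.sum(): print(nm,'grip',m.sum(),P[m].mean(0).round(4),P[m].max(0).round(4),d(P[m].mean(0)));mt=m&(z>.195);print('top part',mt.sum(),P[mt].mean(0).round(4),d(P[mt].mean(0)))
    # knob and gate
    m=B&(np.hypot(x-.53,y-.12)<.08)&(z>.105)&(z<.16)
    if m.sum(): q=P[m];print(nm,'knob',len(q),q.mean(0).round(4),q.min(0).round(4),q.max(0).round(4))
```

```text
[ 4.48697871e-01 -2.44554242e-03  4.72199219e-01  1.79992374e+02
  2.60498177e-03  7.68843376e+01] 11.85 0.04098754459129721
w grip 239 [ 0.5552 -0.0597  0.1609] [ 0.5774 -0.0434  0.1759] [0.0139 0.0289]
top part 0 [nan nan nan] [nan nan]
w knob 739 [0.5235 0.1329 0.1397] [0.5091 0.118  0.1233] [0.5414 0.1503 0.1468]
t knob 23 [0.5244 0.13   0.1414] [0.5155 0.1214 0.1342] [0.5348 0.1409 0.1492]<stdin>:9: RuntimeWarning: Mean of empty slice.
  ret = um.true_divide(
```

View pics/w5.png

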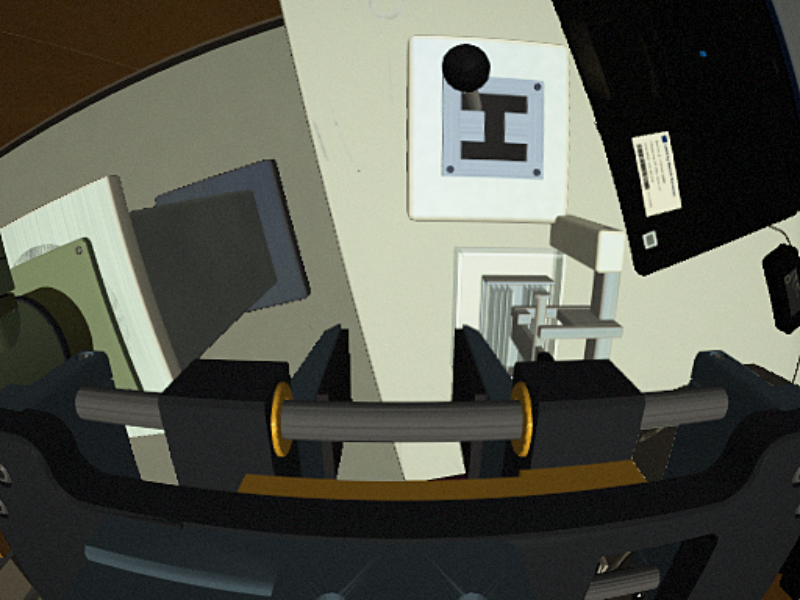

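Run:
```python
from h import *
c=dict(np.load('w5.npz'));o=c['o']
h=onz(c,o,np.array([[537,87],[448,170],[538,173]])*.64,.076);print(h.round(4))
c1=dict(np.load('w1.npz'));h1=onz(c1,c1['o'],np.array([[522,103],[614,113],[615,17]])*.64,.076)
G=(h[0]+h[1])/2
X=np.array([.9736,-.2284]);Y=np.array([.2284,.9736])
k=onz(c,o,np.array([[466,67.5]])*.64,.1295)[0]
P=wcloud(c,o);z=P[...,2]
m=(c['pixels'].max(2)<95)&(np.hypot(P[...,0]-.53,P[...,1]-.12)<.08)&(z>.12)
q=P[m];A=np.c_[2*q,np.ones(len(q))];s=np.linalg.lstsq(A,(q**2).sum(1),rcond=None)[0];print('sphere',s[:3],np.sqrt(s[3]+s[:3]@s[:3]))
print('G',G,'knob',k)
for kk in(k,s[:3]):
    r=(kk-G)[:2];print('rel',r@X,r@Y)
f=np.arcsin((k-G)[:2]@X/.125);print('f',f,'z',.012+.125*np.cos(.32)*np.cos(f))
for f,cc in((f,.32),(0,.32),(0,0),(0,-.32),(.31,-.32)):
    v=np.array([np.sin(f),np.sin(cc)*np.cos(f)])*.125;w=G[:2]+v[0]*X+v[1]*Y
    print(f,cc,(w*1000).round(1),'tcp z',round(1000*(.184+.125*np.cos(cc)*np.cos(f)),1))
p=plan([k[0]*1000,k[1]*1000,400,76.8],4)
```

```text
[[0.5906 0.1189 0.076 ]
 [0.5026 0.0648 0.076 ]
 [0.5758 0.048  0.076 ]]
sphere [0.49835066 0.09038579 0.29394355] 0.16251883806688622
G [0.54660659 0.09185131 0.076     ] knob [0.52587671 0.13457801 0.1295    ]
rel -0.029941389865399844 0.03686401021360498
rel -0.04664725078201157 -0.012448485140709948
f -0.24188288214915407 z 0.1272002411214419
-0.24188288214915407 0.32 [526.2 135.9] tcp z 299.2
0 0.32 [555.6 130.1] tcp z 302.7
0 0 [546.6  91.9] tcp z 309.0
0 -0.32 [537.6  53.6] tcp z 302.7
0.31 -0.32 [575.2  46.7] tcp z 297.0
[[[38,10,18],0.0],[[38,11,18],0.0],[[38,10,18],0.0],[[37,11,18],0.0]] [526.2 134.2 400.1  76.8]
```

>>> step_arm([
  [[38,10,18],0],
  [[38,11,18],0],
  [[38,10,18],0],
  [[38,11,18],0],
  [[0,0,30],0],
  [[0,0,40],0],
  [[0,0,30],0],
  [[0,0,0],0],
], hand=80)

```text
time: 12.9
ee_pos: [0.5268, 0.1347, 0.2971]
orientation: [-179.7, 0.2, 76.7]
contact_force: [-0.3, 0.8, -0.6]
grip_width: 0.0626
grasp_force: 0.0
```

>>> step_arm([
  [[0,0,0],0],
  [[0,0,0],0],
  [[0,0,0],0],
  [[0,0,0],0],
  [[0,0,0],0],
  [[0,0,0],0],
], hand=255)

```text
time: 13.65
ee_pos: [0.5266, 0.1354, 0.3006]
orientation: [179.9, -0.1, 76.8]
contact_force: [-1.0, 1.2, 5.3]
grip_width: 0.0322
grasp_force: 30.0
```

>>> step_arm([
  [[0,8,-1],0],
  [[0,8,-1],0],
  [[0,8,-1],0],
  [[0,6,0],0],
  [[0,0,0],0],
])

```text
time: 14.28
ee_pos: [0.5544, 0.1288, 0.3022]
orientation: [-179.6, 0.0, 76.7]
contact_force: [-5.4, 3.2, 3.3]
grip_width: 0.0325
grasp_force: 30.0
```

>>> step_arm([
  [[-8,0,-2],0],
  [[-8,0,-2],0],
  [[-8,0,-1],0],
  [[-8,0,-1],0],
  [[-8,0,0],0],
  [[0,0,0],0],
])

```text
time: 15.02
ee_pos: [0.5464, 0.0884, 0.3085]
orientation: [-180.0, 0.1, 76.8]
contact_force: [-0.3, -0.5, -2.7]
grip_width: 0.0327
grasp_force: 30.0
```

>>> step_arm([
  [[-8,0,0],0],
  [[-8,0,1],0],
  [[-8,0,2],0],
  [[-8,0,2],0],
  [[-4,0,1],0],
  [[0,0,0],0],
])

```text
time: 15.78
ee_pos: [0.5383, 0.0537, 0.3029]
orientation: [180.0, 0.1, 76.8]
contact_force: [-0.4, -1.1, 1.1]
grip_width: 0.0323
grasp_force: 30.0
```

>>> step_arm([
  [[0,8,0],0],
  [[0,8,1],0],
  [[0,8,2],0],
  [[0,8,1],0],
  [[0,6,2],0],
  [[0,0,0],0],
])

```text
time: 16.52
ee_pos: [0.5749, 0.0457, 0.2958]
orientation: [-179.8, 0.1, 76.8]
contact_force: [-3.9, 0.2, 0.1]
grip_width: 0.0328
grasp_force: 30.0
```

>>> step_arm([
  [[0,0,0],0],
  [[0,0,0],0],
  [[0,0,0],0],
  [[0,0,0],0],
  [[0,0,0],0],
], hand=90)

```text
time: 17.15
ee_pos: [0.5754, 0.0456, 0.2968]
orientation: [180.0, -0.0, 76.8]
contact_force: [0.7, -0.3, 0.6]
grip_width: 0.0586
grasp_force: 0.0
```

>>> step_arm([
  [[0,0,-20],0],
  [[0,0,-40],0],
  [[0,0,-50],0],
  [[0,0,-50],0],
  [[0,-50,0],0],
  [[0,-50,0],0],
  [[0,-30,0],0],
  [[0,0,0],0],
])

```text
time: 18.15
ee_pos: [0.447, 0.0756, 0.4573]
orientation: [179.9, -0.0, 76.9]
contact_force: [0.7, 0.0, -0.3]
grip_width: 0.0592
grasp_force: 0.0
```

Run:
```python
from h import *
c,o=snap('w6');print(o,status.get_obs()['time'])
a=cams.camera('scene');t=cams.camera('top')
f=lambda im,s:cv2.resize(im,s,interpolation=cv2.INTER_CUBIC)
img=np.vstack([np.hstack([f(c['pixels'],(400,300)),f(a['pixels'][150:270,180:340],(400,300))]),np.hstack([f(t['pixels'][140:230,200:340],(400,300)),f(a['pixels'],(400,300))])]);save('m6.png',img)
```

```text
[ 4.47021971e-01  7.55831469e-02  4.57348089e-01  1.79938788e+02
 -1.70319125e-02  7.68588175e+01] 18.2
```

View pics/m6.png

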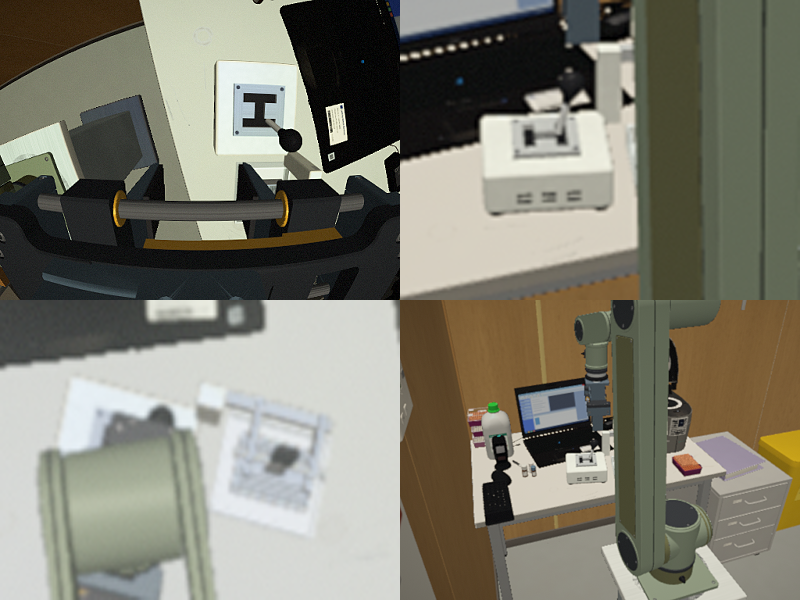

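Run:
```python
from h import *
c=dict(np.load('w6.npz'));o=c['o'];k=onz(c,o,np.array([[290,140]])*1.28,.125)[0]
r=(k-[.5466,.0919,0])[:2];print('knob rel',r@[.9736,-.2284],r@[.2284,.9736])
t=cams.camera('top');P=cloud(t);x,y,z=np.moveaxis(P,-1,0);g=t['pixels'].max(2)
m=(np.hypot(x-.535,y+.085)<.06)&(z>.2)&(z<.24)&(g<95);q=P[m].mean(0);d=q[:2]-[.535,-.0847]
print('grip top',m.sum(),q,'rel seat',d@[.9736,-.2284],d@[.2284,.9736])
```

```text
knob rel 0.036974291315147664 -0.035660896851846466
grip top 11 [ 0.53145296 -0.08305286  0.21452763] rel seat -0.0038296057370528066 0.0007935137244957305
```

```bash
python3 -c "
from plant import bot
print(bot.close_job())"
```

```text
the job is handed in; nothing more can be done
None
```

The rack hangs in both hooks, released. The lever is in the right lane, fully forward (about 0.30 rad by the last camera check). The tip box and mouse were not touched. I handed the job in at about 18 s; no verdict was shown.

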